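Fit the flat head to the docked massager

TASK

Take the flat (disc-shaped) massage head out of the open case and fit it to the massager that stands nose up in its charging dock: feel for the hole in the nose with the head's stem, then push the stem straight in until the collar sits fully home on the nose, and let go. Feel and press gently, without forcing or ramming the massager, and leave the other heads and the things on the counter where they are.

Things in the scene. Friction and masses are not known exactly. Their poses are not given: they have to be found in the camera images.
- flat_head: Flat massage head, upright in one of the case's three wells at any yaw; the only head ending in a flat disc. About 70 g. Origin: centre of the stem's lower end, z up the stem. From there: black plain round stem 18 mm in diameter, 25 mm long, sharp-ended; black collar 29 mm in diameter, 25 to 30 mm; black neck 22 mm in diameter to 43 mm; grey disc 42 mm in diameter, 43 to 67 mm (its top).
- flat_grip (a point): Centre of the flat head's grey disc (42 mm in diameter, 24 mm thick), the place to grip it: 55 mm above the stem's end, 30 mm above the shoulder (and above the case's insert while it stands there).
- flat_shoulder (a point): Centre of the underside of the flat head's collar (its shoulder), 25 mm above the stem's end: rests on the insert in the case, and on the massager's nose when fully home.
- ball_head: Another head with the same stem and collar, ending in a grey ball 42 mm in diameter whose centre is 63 mm above the stem's end, standing in another well. Origin at the stem's lower end. Not to be disturbed.
- cone_head: Another head with the same stem and collar, ending in a grey blunt cone, top 84 mm above the stem's end, standing in another well. Origin at the stem's lower end. Not to be disturbed.
- case: Grey plastic flip-top case, fixed, open, its lid (20 mm high) folded back flat on the counter on the case's +x side, reaching 177 mm from the origin. Origin: centre of the tub's underside, z up. Tub 112 (x) by 262 (y) by 42 mm high; its black insert, top at 37 mm, has three loose wells 22 mm wide at y = -75, 0 and +75 mm, x = 0.
- dock: White charging dock, fixed, carrying the grey massager. Origin: on the counter under the middle of its round cup (86 mm across, 48 mm high), z up. Base plate 115 (x) by 215 mm (y, from -56 to +160). The massager's barrel, 58 mm in diameter, stands upright in the cup, narrowing to the nose; its handle, 40 mm thick, lies level along the dock's +y out to 150 mm, axis 66 mm above the counter.
- nose_nominal (a point): On the dock's middle axis, level with the massager's flat nose (52 mm in diameter, 164 mm above the counter, facing up). In the nose's middle is a round blind hole, upright, 19.5 mm wide, 28 mm deep, sharp-edged. The barrel fits the cup loosely: the hole's centre lies off this point by an unknown amount, up to 5 mm along the dock's x and up to 5 mm along its y. Gentle pressing does not shift it.
- dumbbell: Chrome dumbbell, 182 mm long, heads 56 mm in diameter, lying. Origin on the counter under its middle. Bystander.
- tumbler: Aluminium tumbler, 74 mm across, 115 mm high. Origin at the centre of its underside. Bystander.
- therapy_ball: Orange silicone ball, 66 mm in diameter. Origin at its lowest point. Bystander.
- massage_stick: Turned wooden massage stick, 350 mm long, 32 mm thick, lying along its own y. Origin on the counter under its middle. Bystander.
- lotion: White bottle, 58 mm in diameter, 150 mm high. Origin at the centre of its underside. Bystander.
- balm_jar: Amber jar with aluminium cap, 68 mm in diameter, 55 mm high. Origin at the centre of its underside. Bystander.
- grips_nominal (a point): On the dock's middle axis, 11 mm below the nose face: the level where three sprung rubber grips in the hole take hold of the stem. Pushing past them takes some 5 to 10 N; the head's own weight does not pass them. Then the collar stops dead on the rigid nose; 15 to 20 N downwards makes sure that it is home.
Things that resemble listed ones, but are neither listed nor needed, are in the scene too. Leave any pink or red look-alike of the flat_head alone. Leave any green or purple look-alike of the dock alone.

How it is judged:
On the way, in this order (a step that is already met when the one before it is completed fails the run):
1. the flat head is lifted clear out of the case (z of flat_head in the frame of case above 0.05 m), for 0.1 s.
2. the stem's end has entered the hole in the nose by 5 mm or more (z of flat_head in the frame of nose_nominal below -0.005 m and horizontal distance between flat_head and nose_nominal below 0.009 m and angle between flat_head's own z axis and vertical below 0.15 rad), for 0.05 s.
At the end, for the whole second after the job is handed in: The flat head's stem is in the massager's hole with the collar's underside no more than 2 mm above the nose face (and within 9 mm of the dock's middle axis), upright within 0.06 rad, at rest and released (z of flat_shoulder in the frame of nose_nominal below 0.002 m and horizontal distance between flat_shoulder and nose_nominal below 0.009 m and angle between flat_head's own z axis and vertical below 0.06 rad and linear speed of flat_head below 0.02 m/s and contact force between flat_head and the fingers below 0.1 N); the robot touches nothing.
It fails at once if the head was forced or rammed against the massager: more than 60 N of contact force between them, of which the grips' own sideways squeeze on the stem makes up some 20 N (contact force between flat_head and dock above 60 N).
It fails at once if the gripper or arm pushed the massager or its dock with more than 25 N (contact force between any of the fingers, the arm and dock above 25 N).
It fails at once if another head was disturbed (moved by more than 15 mm) (distance of any of ball_head, cone_head from where it was at the start of the episode above 0.015 m).
It fails at once if something else on the counter was moved by more than 25 mm (distance of any of dumbbell, tumbler, therapy_ball, massage_stick, lotion, balm_jar from where it was at the start of the episode above 0.025 m).
It also fails if it takes over 72 s, if anything falls off the work surface, if the arm or the gripper's body presses on something with over 40 N, if the wrist force passes 120 N, or if a joint passes its speed limit or range.

ROBOT

A 7-joint arm with a two-finger parallel gripper is mounted at the origin on the work surface. World frame = base frame: x ahead of the robot, y to its left, z up, the work surface at z = 0. Lengths are in m, angles in rad, forces in N, time in s.
With the tool pointing down it reaches from about 0.35 to 0.9 m from the base axis. Payload 19.9 kg.
Tool frame: the origin (TCP) lies midway between the tips of the shut fingers; the grasp point (between the pads) lies r.hold_point_z behind it (r.hold_point_z is the distance from the TCP to the grasp point, in m); x points along the fingers, y is the direction in which the jaws open and shut, and the axes are right-handed (so a half turn about x gives the same grasp; the last joint's range is limited). The gripper opens to 85 mm and grips with 20 to 120 N. Pads are 22 mm wide; open, the fingers measure 114 mm over their backs; the gripper's body (76 mm by 85 mm) begins 54 mm behind the grasp point. The pads swing forward as they close: fully open they stand 13 mm farther back than shut.
Start: joints at [1.105, 0.417, -0.01, 1.614, 0.005, 1.111, -0.053], TCP at [0.257, -0.57, 0.208] pointing down, gripper open.
Joint ranges: [-2.81, 2.81], [-0.39, 2.02], [-1.27, 1.25], [0.06, 2.57], [-1.19, 4.33], [0.19, 2], [-2.82, 2.82]. Speed limits (rad/s): [1.89, 1.89, 2.39, 2.39, 3.01, 3.01, 3.01].

INTERFACE

Orientations are given as a unit quaternion [w, x, y, z].
In Python, from rig import r, imaging, job, spotter gives the robot as it stands.
- The arm moves only by the tool play_rows, never from a script. Its argument "increments" is one flat list of numbers, 6 for each row, row after row: the shift along the tool's x, y, z in cm, then the turn, a rotation vector about the tool's x, y, z in rad. In form: [x, y, z, wx, wy, wz, x, y, z, wx, wy, wz, ...]. A call has 1 to 8 rows; each row is the pose to reach, as a shift and turn from the pose commanded when the call began, along the tool's axes at that moment; what a row does not reach only later rows make up. A row lasts 1/10 s, in which the tool goes at most 50 mm and 8.59 degrees, less where a joint would pass 70% of its speed; a pose out of reach is approached as far as the arm can. A call with a gripper value outside its range is refused whole. "jaw" is the gripper's target within -1 to 1 (fully open at 1, half-way at 0, shut at -1), set as the call begins (left out, the last holds). The fingers move at their own pace and stop on an object; "grip_force" is the grip in N (left out, the last holds). Time passes only in rows, so rows that repeat a pose let the fingers close. It gives the time, the measured TCP pose, the force and the opening at its end, in the units of the state.
- r.read_state(): the state, without advancing time (a new reading comes with each control period).
- imaging.camera(name): name is "side" or "top"; returns a dict with "image" (400x640x3 uint8, blue, green, red), "K" (3x3 intrinsics, pixels), "T" (4x4, takes a point from camera to world coordinates). Camera axes: x right, y down, z forward; pixel columns grow to the right and rows downward; lengths in m; the calibration is good to about 2 mm. A picture is of the moment at which its call begins. There is no depth.
- job.hand_in(): hands the job in, once; it reports no verdict.
Trained networks look in a picture, given as the dict that the camera call returned (one of the last four; its "shot" number tells which), for a name from the list of things; names that differ only in an ending like _2 or _b are one class to them, and where a whole thing is asked for, a point or a joint stands for the part that bears it (a point fixed in the world has none). Each returns a list of dicts, best first, with "score" (0 to 1); they miss things now and then, are a little off and sometimes report something else, mostly with a low value. They report only what shows in the picture. A call takes as long as a camera call. They do not tell look-alikes from the thing itself.
- spotter.boxes_of(label, picture): "at" ([x, y, z] in m, in the coordinates of the camera as it stood for that picture, good to about 4 mm: the middle of the surface that is visible of it).
The state is a dict: "clock": time; "joints": joint angles; "joint_velocities": joint speeds; "joint_torque": joint torques, N m; "tool_pos": TCP position; "orientation": TCP orientation; "force": force on the tool from outside, world axes, zero at the start; "moment": the same for the moment, N m; "grip_width": opening from 0.0 (shut) to 1.0 (fully open).
Only numpy, scipy, OpenCV 4.12 (cv2) and the standard library are available. Lean on these libraries where they do the work, as an engineer would, in place of code of your own. Each camera call takes 0.05 s, during which the arm holds its last target.

## Working session

There is one attempt and no reset: what is moved stays moved. The work goes in short steps, Python scripts to look and compute and a tool call to move; the robot and the scene stay as the last step left them, time stands still between calls to the robot, and variables do not carry over. Pictures are saved under pics/ and viewed, and the job is handed in when it is done.

Besides the shell and the picture viewer there is one more tool, called after "Emit:" by a JSON object that holds its "method" and its "body". play_rows: Moves the arm, as the interface text tells. Its arguments: {"type":"object","properties":{"increments":{"type":"array","items":{"type":"number"}},"jaw":{"type":"number"},"grip_force":{"type":"number"}},"required":["increments"]}

```bash
ls; mkdir -p pics
python3 - <<'E'
from rig import r, imaging, job, spotter
import cv2
s=r.read_state(); print(s, r.hold_point_z)
for n in ("side","top"):
    p=imaging.camera(n); cv2.imwrite(f"pics/{n}0.png",p["image"]); print(n,p["K"].tolist(),p["T"].round(4).tolist())
    for l in ("flat_head","ball_head","cone_head","case","dock","dumbbell","tumbler","therapy_ball","massage_stick","lotion","balm_jar"):
        for d in spotter.boxes_of(l,p):
            print(l,round(d["score"],2),(p["T"]@[*d["at"],1])[:3].round(3))
E
```

```text
pics
{'clock': 0.0, 'joints': array([ 1.10549734,  0.4179538 , -0.01033314,  1.61415479,  0.00471488,
        1.11069796, -0.0529759 ]), 'joint_velocities': array([-0.00070563, -0.00066452, -0.00029514,  0.00185583, -0.00097407,
        0.00045789,  0.00086947]), 'joint_torque': array([-1.19195149e-03, -8.64445281e+01,  6.78744838e-01, -4.34901559e+01,
        1.91162643e-02,  7.25730977e-03, -6.75237129e-05]), 'tool_pos': array([ 0.25686804, -0.56937563,  0.20778089]), 'orientation': array([-0.14833634, -0.6911663 , -0.14914308,  0.69140568]), 'force': array([ 0.33427923, -0.27373246,  0.46404029]), 'moment': array([-0.05032548,  0.00833779,  0.00027418]), 'grip_width': 0.9987158957427792} 0.0187
side [[465.43801526351615, 0.0, 316.6734819560738], [0.0, 465.43801526351615, 199.25715256305173], [0.0, 0.0, 1.0]] [[0.9823, -0.1302, 0.1345, 0.3483], [-0.1871, -0.7079, 0.6811, -0.9365], [0.0065, -0.6942, -0.7197, 1.187], [0.0, 0.0, 0.0, 1.0]]
flat_head 0.83 [ 0.504 -0.333  0.061]
flat_head 0.65 [ 0.498 -0.207  0.077]
flat_head 0.48 [ 0.36  -0.151  0.07 ]
ball_head 0.66 [ 0.509 -0.134  0.
[... 659 characters left out ...]
62], [-0.9998, 0.0008, 0.0211, 0.015], [-0.0209, -0.1848, -0.9825, 1.3413], [0.0, 0.0, 0.0, 1.0]]
flat_head 0.72 [ 0.499 -0.195  0.079]
flat_head 0.52 [ 0.504 -0.32   0.063]
flat_head 0.46 [ 0.367 -0.142  0.067]
ball_head 0.66 [ 0.518 -0.122  0.088]
ball_head 0.45 [0.29  0.395 0.1  ]
cone_head 0.45 [ 0.527 -0.049  0.077]
case 0.61 [ 0.581 -0.144  0.018]
dock 0.94 [0.575 0.561 0.033]
dock 0.87 [0.304 0.153 0.016]
dock 0.71 [0.537 0.316 0.021]
dumbbell 0.82 [ 0.385 -0.46   0.041]
dumbbell 0.62 [ 0.513 -0.125  0.09 ]
tumbler 0.69 [0.748 0.179 0.065]
therapy_ball 0.86 [0.725 0.26  0.054]
massage_stick 0.9 [ 0.803 -0.123  0.027]
lotion 0.71 [0.293 0.394 0.1  ]
balm_jar 0.59 [ 0.62  -0.446  0.055]
```

View pics/side0.png

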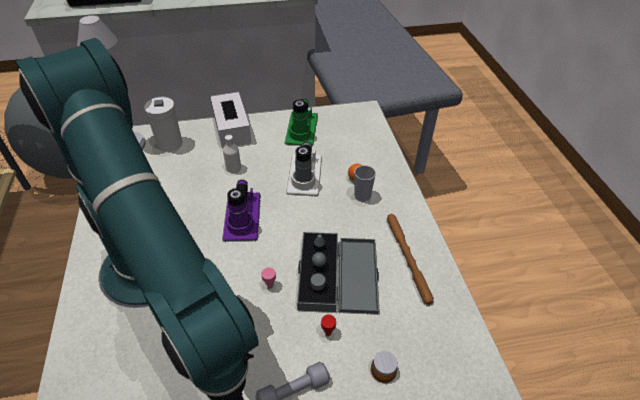

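View pics/top0.png

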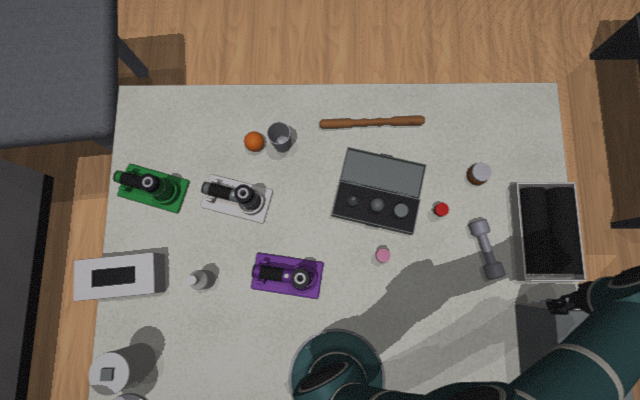

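In the top view there are three flat-head candidates: grey in the case well (401,211), red (441,209) and pink (383,255). The grey one in the case fits. Of the docks, the white one at (237,197) fits; the others are green at (152,188) and purple at (288,275). I'll confirm both in enlarged crops.

Run:
```python
import cv2, numpy as np
t=cv2.imread("pics/top0.png"); s=cv2.imread("pics/side0.png")
f=lambda im,x,y,w,h:cv2.resize(im[y:y+h,x:x+w],(400,300),interpolation=cv2.INTER_CUBIC)
cv2.imwrite("pics/crop0.png",np.vstack([np.hstack([f(t,325,140,120,90),f(t,195,165,80,60)]),np.hstack([f(s,285,225,120,90),f(s,270,135,80,60)])]))
```

```text
(no output)
```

View pics/crop0.png

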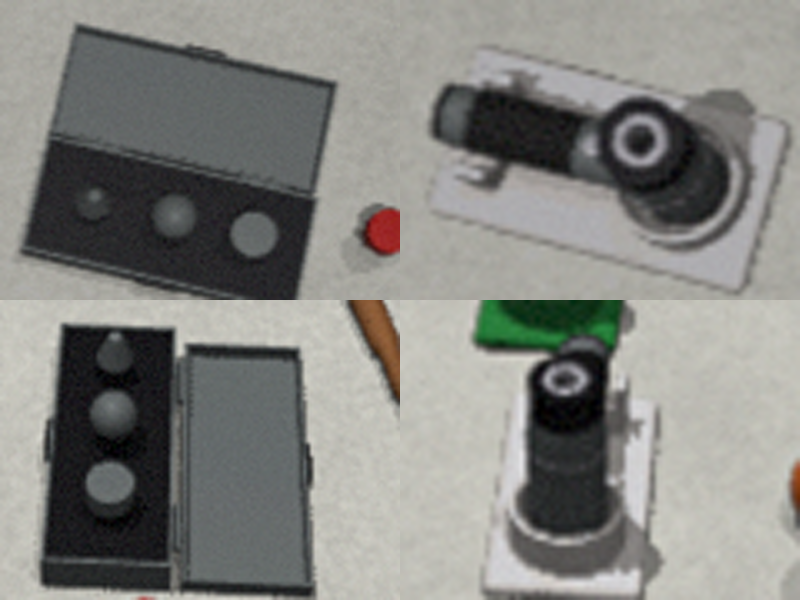

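The crops confirm both. The grey flat disc is in the case's −y well, beside the ball and the cone. The white dock's nose shows a light ring around the hole, near top px (243,193) and side px (303,151). Next I'll measure both.

```bash
cat > h.py <<'E'
import cv2, numpy as np
def ray(p,uv,z):
    K,T=p["K"],p["T"]; d=T[:3,:3]@np.linalg.solve(K,[uv[0],uv[1],1]); o=T[:3,3]
    return o+d*(z-o[2])/d[2]
def proj(p,X):
    c=np.linalg.inv(p["T"])@[*X,1]; q=p["K"]@c[:3]; return q[:2]/q[2]
def blob(im,c,rad,lo,hi):
    g=cv2.cvtColor(im,cv2.COLOR_BGR2GRAY).astype(float)
    yy,xx=np.mgrid[:g.shape[0],:g.shape[1]]
    m=((xx-c[0])**2+(yy-c[1])**2<rad**2)&(g>=lo)&(g<=hi)
    n,l,st,ce=cv2.connectedComponentsWithStats(m.astype(np.uint8))
    return [(st[i].tolist(),ce[i].round(2).tolist()) for i in range(1,n) if st[i][4]>4]
E
python3 - <<'E'
from rig import imaging, spotter
from h import *
P={n:imaging.camera(n) for n in("side","top")}
for n,c,h in (("top",(401,211),(243.4,193)),("side",(318,280),(303,150.8))):
    g=cv2.cvtColor(P[n]["image"],cv2.COLOR_BGR2GRAY)
    print(n,"flat spot\n",g[c[1]-11:c[1]+12,c[0]-11:c[0]+12]); x,y=map(round,h); print(g[y-7:y+8,x-9:x+10])
for n,c,h in (("top",(401.2,210.8),(243.4,193)),("side",(318,279.9),(303,150.8))):
    print(n,ray(P[n],c,.079).round(4),ray(P[n],h,.164).round(4))
E
```

```text
top flat spot
 [[ 39  33  41  32  41  28  35  34  39  36  36  34  33  38  40  38  35  37
   37  29  30  40  36]
 [ 39  36  40  29  41  35  40  36  35  32  23  34  33  40  30  44  34  32
   37  35  35  36  40]
 [ 38  43  35  35  43  37  38  27  34  36  30  31  39  34  41  38  33  29
   42  38  33  39  31]
 [ 38  35  30  41  34  30  31  24  38  49  52  54  55  50  31  39  31  38
   42  33  40  37  38]
 [ 40  38  38  40  31  28  33  58  92 103 100 100 100  90  68  44  36  31
   34  34  35  31  33]
 [ 40  39  42  41  31  39  69  93 103 103 105 103 104  99  99  82  54  37
   32  34  42  32  39]
 [ 35  34  37  35  35  71  97 105 106 103  98  99  98  99 103  98  81  52
   36  41  38  34  34]
 [ 38  42  37  36  46  85 103 105 103 103  99 105 101 102 102 102  99  71
   42  31  41  39  39]
 [ 40  40  40  30  71  98 103 104 100 104 103 103 106 102 103 103 100  80
   45  29  36  38  40]
 [ 36  35  30  39  76  99 104 108 104 103 102 103  99  98 100 103 103  89
   61  41  38  34  43]
 [ 41  34  35  44  79 100 103 102 101 103 104 102  99 103  99 103 104  91
   59  45  36  37  37]
 [ 34  38  30  40 
[... 5233 characters left out ...]
91  35  12  14  81
  187]
 [199 119  35  10  33 119 134 100 103 109 119 152 113  48  20  14  21 109
  181]
 [204 134  51  17  19  43  87 122 153 156 110  92  49  18  24  11  26 106
  139]
 [212 139  55   8  18  23  27  37  51  51  34  24  21  13  15   7  17  87
  120]
 [213 142  53   5  17   6   2  17  18  17   2  14  21   6   6   5  28 104
  109]
 [217 140  51   2  17  16   8  13   8   9   6   9   2   6   5   0  26 118
  122]
 [213 131  47   2   0   1  12   4   5   8   5  12   1  11  12   8  18  84
   91]
 [217 121  38   9  11  11   0  11   1  11   6   0   8   2  14  11  32  79
   84]]
top [ 0.4962 -0.1982  0.079 ] [0.535  0.2651 0.164 ]
side [ 0.4997 -0.2006  0.079 ] [0.5366 0.2644 0.164 ]
```

Run:
```python
from rig import imaging, spotter, r
from h import *
def cen(im,c,rad,th):
    g=cv2.cvtColor(im,cv2.COLOR_BGR2GRAY).astype(np.float32)
    S=8;x0,y0=round(c[0])-rad,round(c[1])-rad
    sub=cv2.resize(g[y0:y0+2*rad+1,x0:x0+2*rad+1],None,fx=S,fy=S,interpolation=cv2.INTER_LINEAR)
    cs,_=cv2.findContours((sub>th).astype(np.uint8),cv2.RETR_EXTERNAL,cv2.CHAIN_APPROX_NONE)
    mid=rad*S+S/2
    k=max((q for q in cs if cv2.pointPolygonTest(q,(mid,mid),False)>=0),key=cv2.contourArea)
    e=cv2.fitEllipse(k); M=cv2.moments(k)
    f=lambda a,b:((a+.5)/S-.5+x0,(b+.5)/S-.5+y0)
    return f(*e[0]),f(M['m10']/M['m00'],M['m01']/M['m00']),np.array(e[1])/S
P={n:imaging.camera(n) for n in("side","top")}
for n,c,h in (("top",(401,211),(243.4,193)),("side",(318,279),(303,150.8))):
    a=cen(P[n]["image"],c,10,70); b=cen(P[n]["image"],h,7 if n=="top" else 6,90)
    print(n,"disc",np.round(a[1],2),a[2].round(1),ray(P[n],a[1],.079).round(4)," ring",np.round(b[0],2),np.round(b[1],2),b[2].round(1),ray(P[n],b[0],.164).round(4))
# case & dock yaw from top : base plate / lid
from scipy.spatial.transform import Rotation as R
im=P["top"]["image"]
print(R.from_quat(np.roll(r.read_state()["orientation"],-1)).as_matrix().round(3))
# case edge yaw: ball/flat/cone
for n,uvs in (("top",[(353,201),(377.2,205)]),):
    print([ray(P[n],u,z).round(3) for u,z in zip(uvs,(.096,.075))])
```

```text
top disc [400.78 209.86] [13.1 13.7] [ 0.4991 -0.197   0.079 ]  ring [242.55 192.63] [242.55 192.63] [10.6 11. ] [0.536  0.2676 0.164 ]
side disc [317.48 279.38] [12.3 14.3] [ 0.4986 -0.1986  0.079 ]  ring [302.61 150.38] [302.61 150.38] [6.2 8.9] [0.5357 0.2668 0.164 ]
[[-0.     0.411 -0.912]
 [ 0.    -0.912 -0.411]
 [-1.    -0.     0.   ]]
[array([ 0.523, -0.052,  0.096]), array([ 0.515, -0.127,  0.075])]
```

Emit:
{"method": "play_rows", "body": {"increments": [0, -23.9, -37.3, -0.92, 0, 0, 0, -23.9, -37.3, -0.92, 0, 0, 0, -23.9, -37.3, -0.92, 0, 0, 0, -23.9, -37.3, -0.92, 0, 0, 0, -23.9, -37.3, -0.92, 0, 0, 0, -23.9, -37.3, -0.92, 0, 0, 0, -23.9, -37.3, -0.92, 0, 0, 0, -23.9, -37.3, -0.92, 0, 0], "jaw": 1, "grip_force": 40}}

```text
clock: 2.2
tool_pos: [0.476, -0.2328, 0.2087]
orientation: [0.441, 0.553, 0.44, -0.553]
force: [0.3, -0.5, 0.1]
grip_width: 0.997
```

Emit:
{"method": "play_rows", "body": {"increments": [0, 0, 0, 0, 0, 0, 0, 0, 0, 0, 0, 0]}}

```text
clock: 2.4
tool_pos: [0.4758, -0.2336, 0.2084]
orientation: [0.441, 0.553, 0.441, -0.553]
force: [-0.1, -0.9, -0.7]
grip_width: 0.998
```

```bash
cat >> h.py <<'E'
from scipy.spatial.transform import Rotation as Rot
def st():
    from rig import r
    s=r.read_state(); M=Rot.from_quat(np.roll(s["orientation"],-1)).as_matrix()
    return s,M
def togo(target,yaw_y=None):
    s,M=st()
    d=M.T@(np.array(target)-s["tool_pos"])*100
    print("t",s["clock"],"pos",s["tool_pos"].round(4),"F",s["force"].round(1),"w",round(float(s["grip_width"]),3))
    print("shift cm",d.round(2),"y axis yaw deg",np.degrees(np.arctan2(M[1,1],M[0,1])).round(2),"x_t",M[:,0].round(4))
    # turn making x exactly down, y at yaw
    if yaw_y is not None:
        a=np.radians(yaw_y); y=np.array([np.cos(a),np.sin(a),0]); x=np.array([0,0,-1.]); G=np.stack([x,y,np.cross(x,y)],1)
        print("turn",Rot.from_matrix(M.T@G).as_rotvec().round(4))
E
python3 -c "
from h import *
togo([.499,-.198,.12],-13); togo([.499,-.198,.0495],-13)"
```

```text
t 2.4 pos [ 0.4758 -0.2336  0.2084] F [-0.1 -0.9 -0.7] w 0.998
shift cm [ 8.84  1.47 -3.99] y axis yaw deg -12.88 x_t [ 0.  0. -1.]
turn [ 0.0022 -0.      0.    ]
t 2.4 pos [ 0.4758 -0.2336  0.2084] F [-0.1 -0.9 -0.7] w 0.998
shift cm [15.89  1.47 -3.99] y axis yaw deg -12.88 x_t [ 0.  0. -1.]
turn [ 0.0022 -0.      0.    ]
```

Emit:
{"method": "play_rows", "body": {"increments": [3, 1.47, -3.99, 0, 0, 0, 7, 1.47, -3.99, 0, 0, 0, 10, 1.47, -3.99, 0, 0, 0, 12.5, 1.47, -3.99, 0, 0, 0, 14.5, 1.47, -3.99, 0, 0, 0, 15.8, 1.47, -3.99, 0, 0, 0, 15.8, 1.47, -3.99, 0, 0, 0, 15.8, 1.47, -3.99, 0, 0, 0]}}

```text
clock: 3.2
tool_pos: [0.4987, -0.1995, 0.0509]
orientation: [0.44, 0.554, 0.44, -0.554]
force: [-0.0, 0.6, 0.9]
grip_width: 1.0
```

Run:
```python
from h import *
from rig import imaging
togo([.499,-.198,.0495],-13)
P={n:imaging.camera(n) for n in("side","top")}
f=lambda im,x,y,w,h:cv2.resize(im[y:y+h,x:x+w],(400,300),interpolation=cv2.INTER_CUBIC)
cv2.imwrite("pics/c1.png",np.hstack([f(P["top"]["image"],340,165,120,90),f(P["side"]["image"],260,225,120,90)]))
```

```text
t 3.2 pos [ 0.4987 -0.1995  0.0509] F [-0.   0.6  0.9] w 1.0
shift cm [ 0.14 -0.   -0.15] y axis yaw deg -13.05 x_t [ 3.e-04 -2.e-04 -1.e+00]
turn [-0.0008  0.0002 -0.0003]
```

View pics/c1.png

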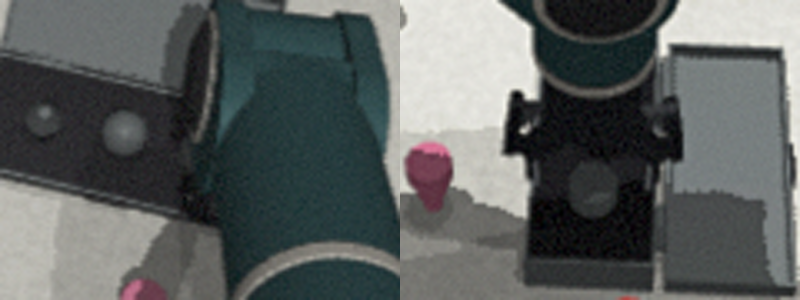

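Side view: the fingers, near crop (520,130) and (680,130), straddle the disc at (595,190). The other heads are clear. Closing now.

Emit:
{"method": "play_rows", "body": {"increments": [0, 0, 0, 0, 0, 0, 0, 0, 0, 0, 0, 0, 0, 0, 0, 0, 0, 0, 0, 0, 0, 0, 0, 0, 0, 0, 0, 0, 0, 0, 0, 0, 0, 0, 0, 0, 0, 0, 0, 0, 0, 0, 0, 0, 0, 0, 0, 0], "jaw": -1, "grip_force": 50}}

```text
clock: 4.1
tool_pos: [0.4988, -0.199, 0.051]
orientation: [0.44, 0.553, 0.44, -0.553]
force: [-3.5, 0.3, 10.8]
grip_width: 0.453
```

Emit:
{"method": "play_rows", "body": {"increments": [-1, 0, 0, 0, 0, 0, -3, 0, 0, 0, 0, 0, -6, 0, 0, 0, 0, 0, -10, 0, 0, 0, 0, 0, -15, 0, 0, 0, 0, 0, -19, 0, 0, 0, 0, 0, -19, 0, 0, 0, 0, 0, -19, 0, 0, 0, 0, 0]}}

```text
clock: 4.9
tool_pos: [0.4987, -0.199, 0.2414]
orientation: [0.441, 0.554, 0.44, -0.553]
force: [-1.0, 0.9, -2.0]
grip_width: 0.451
```

Run:
```python
from h import *
from rig import imaging
togo([.536,.267,.24],-13); togo([.536,.267,.24],32)
P={n:imaging.camera(n) for n in("side","top")}
s,M=st()
c=[proj(P[n],s["tool_pos"]) for n in("top","side")]; print(c)
f=lambda im,c,w,h:cv2.resize(im[int(c[1]-h/2):int(c[1]+h/2),int(c[0]-w/2):int(c[0]+w/2)],(400,300),interpolation=cv2.INTER_CUBIC)
cv2.imwrite("pics/c2.png",np.hstack([f(P["top"]["image"],c[0],120,90),f(P["side"]["image"],c[1],120,90)]))
```

```text
t 4.9 pos [ 0.4987 -0.199   0.2414] F [-1.   0.9 -2. ] w 0.451
shift cm [  0.1   -6.85 -46.24] y axis yaw deg -13.01 x_t [ 1.4e-03 -9.0e-04 -1.0e+00]
turn [-0.0001  0.0005 -0.0015]
t 4.9 pos [ 0.4987 -0.199   0.2414] F [-1.   0.9 -2. ] w 0.451
shift cm [  0.1   -6.85 -46.24] y axis yaw deg -13.01 x_t [ 1.4e-03 -9.0e-04 -1.0e+00]
turn [-0.7855  0.0011 -0.0012]
[array([411.38228754, 201.11567255]), array([317.74160911, 244.07042528])]
```

View pics/c2.png

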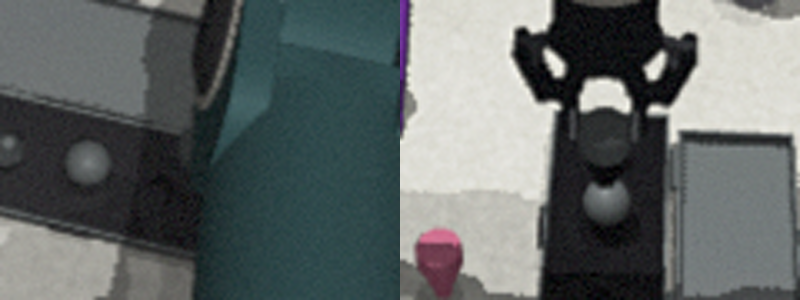

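The head is held, visible at side-crop (605,135). The ball is still in its well and the flat head's well is empty. Moving above the nose now.

Emit:
{"method": "play_rows", "body": {"increments": [0, 0, -2, 0, 0, 0, 0, -1, -6, 0, 0, 0, 0, -2, -11, 0, 0, 0, 0, -3, -16, 0, 0, 0, 0, -3.5, -21, 0, 0, 0, 0, -4, -26, 0, 0, 0, 0, -4.5, -30.5, 0, 0, 0, 0, -5, -34, 0, 0, 0]}}

```text
clock: 5.8
tool_pos: [0.5255, 0.1467, 0.2393]
orientation: [-0.44, -0.552, -0.441, 0.553]
force: [0.3, -1.5, -1.2]
grip_width: 0.448
```

Emit:
{"method": "play_rows", "body": {"increments": [0, -1, -4, 0, 0, 0, 0, -1.6, -7.5, 0, 0, 0, 0, -1.85, -10, 0, 0, 0, 0, -1.85, -12.0, 0, 0, 0, 0, -1.85, -12.24, 0, 0, 0, 0, -1.85, -12.24, 0, 0, 0, 0, -1.85, -12.24, 0, 0, 0]}}

```text
clock: 6.5
tool_pos: [0.5358, 0.266, 0.2397]
orientation: [-0.44, -0.553, -0.44, 0.554]
force: [-0.5, -0.2, -0.8]
grip_width: 0.452
```

Run:
```python
from h import *
from rig import imaging
togo([.536,.267,.225],-13)
P={n:imaging.camera(n) for n in("side","top")}
s,M=st(); p=s["tool_pos"]
for z,nm in((-.039,"stem end"),(-.014,"shoulder"),(.028,"top")):
    print(nm,proj(P["side"],p+[0,0,z]).round(1))
c=[proj(P[n],s["tool_pos"]-[0,0,.03]) for n in("top","side")]; print(c)
f=lambda im,c,w,h:cv2.resize(im[int(c[1]-h/2):int(c[1]+h/2),int(c[0]-w/2):int(c[0]+w/2)],(400,300),interpolation=cv2.INTER_CUBIC)
cv2.imwrite("pics/c3.png",np.hstack([f(P["top"]["image"],c[0],120,90),f(P["side"]["image"],c[1],80,60)]))
```

```text
t 6.5 pos [0.5358 0.266  0.2397] F [-0.5 -0.2 -0.8] w 0.452
shift cm [ 1.47  0.   -0.11] y axis yaw deg -13.05 x_t [-1.1e-03 -7.0e-04 -1.0e+00]
turn [-0.0009  0.0009  0.0009]
stem end [302.6 142. ]
shoulder [302.5 136. ]
top [302.3 125.7]
[array([239.69906387, 189.44273696]), array([302.53542424, 139.83609306])]
```

View pics/c3.png

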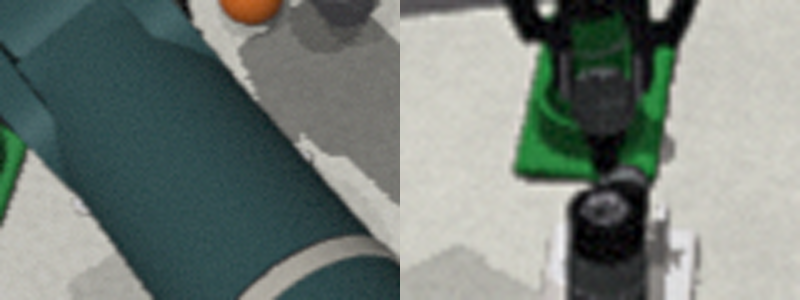

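Side crop: the stem tip is at (604,168), directly above the ring at (603,208). They line up sideways, so I'll go down and feel for the hole.

Emit:
{"method": "play_rows", "body": {"increments": [1.5, 0, -0.1, 0, 0, 0, 2.8, 0, -0.1, 0, 0, 0, 3.2, 0, -0.1, 0, 0, 0, 3.2, 0, -0.1, 0, 0, 0, 3.2, 0, -0.1, 0, 0, 0]}}

```text
clock: 7.1
tool_pos: [0.5362, 0.2681, 0.2085]
orientation: [0.44, 0.553, 0.44, -0.553]
force: [-0.8, -1.3, 0.3]
grip_width: 0.45
```

Emit:
{"method": "play_rows", "body": {"increments": [0.1, 0, 0, 0, 0, 0, 0.2, 0, 0, 0, 0, 0, 0.3, 0, 0, 0, 0, 0, 0.3, 0, 0, 0, 0, 0]}}

```text
clock: 7.5
tool_pos: [0.5361, 0.268, 0.2054]
orientation: [-0.44, -0.553, -0.44, 0.553]
force: [-0.5, 0.3, -0.9]
grip_width: 0.454
```

Run:
```python
from h import *
from rig import imaging
togo([.536,.267,.200],-13)
p=imaging.camera("side"); im=p["image"]
cv2.imwrite("pics/c4.png",cv2.resize(im[110:185,262:342],(800,600)[:2] if 0 else (640,600),interpolation=cv2.INTER_CUBIC))
```

```text
t 7.5 pos [0.5361 0.268  0.2054] F [-0.5  0.3 -0.9] w 0.454
shift cm [0.54 0.01 0.1 ] y axis yaw deg -13.01 x_t [-1.e-04  0.e+00 -1.e+00]
turn [-0.0002 -0.      0.0001]
```

View pics/c4.png

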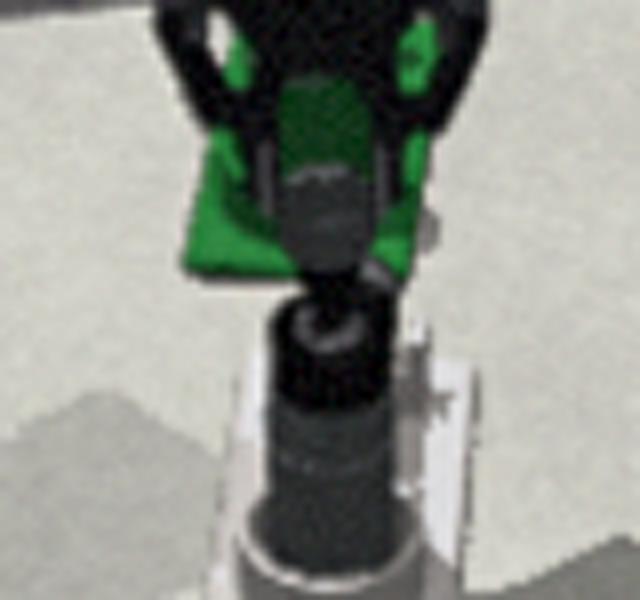

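Emit:
{"method": "play_rows", "body": {"increments": [0.1, 0, 0.1, 0, 0, 0, 0.2, 0, 0.1, 0, 0, 0, 0.3, 0, 0.1, 0, 0, 0, 0.3, 0, 0.1, 0, 0, 0]}}

```text
clock: 7.95
tool_pos: [0.5358, 0.267, 0.2022]
orientation: [-0.44, -0.553, -0.44, 0.553]
force: [-0.2, -0.1, -1.4]
grip_width: 0.451
```

Emit:
{"method": "play_rows", "body": {"increments": [0.05, 0, 0, 0, 0, 0, 0.1, 0, 0, 0, 0, 0, 0.1, 0, 0, 0, 0, 0]}}

```text
clock: 8.25
tool_pos: [0.5359, 0.2671, 0.2013]
orientation: [-0.44, -0.553, -0.44, 0.553]
force: [0.3, -0.6, -0.9]
grip_width: 0.453
```

Emit:
{"method": "play_rows", "body": {"increments": [0.05, 0, 0, 0, 0, 0, 0.1, 0, 0, 0, 0, 0, 0.15, 0, 0, 0, 0, 0, 0.15, 0, 0, 0, 0, 0]}}

```text
clock: 8.65
tool_pos: [0.5359, 0.267, 0.1998]
orientation: [-0.44, -0.553, -0.44, 0.553]
force: [0.0, 0.0, -0.4]
grip_width: 0.452
```

Emit:
{"method": "play_rows", "body": {"increments": [0.05, 0, 0, 0, 0, 0, 0.1, 0, 0, 0, 0, 0, 0.15, 0, 0, 0, 0, 0, 0.2, 0, 0, 0, 0, 0, 0.2, 0, 0, 0, 0, 0]}}

```text
clock: 9.15
tool_pos: [0.5359, 0.267, 0.1978]
orientation: [-0.44, -0.553, -0.44, 0.553]
force: [-0.0, -0.3, -0.4]
grip_width: 0.446
```

Run:
```python
from h import *
from rig import imaging
togo([.536,.267,.178],-13)
p=imaging.camera("side"); im=p["image"]
cv2.imwrite("pics/c5.png",cv2.resize(im[110:185,262:342],(640,600),interpolation=cv2.INTER_CUBIC))
```

```text
t 9.15 pos [0.5359 0.267  0.1978] F [-0.  -0.3 -0.4] w 0.446
shift cm [ 1.98  0.01 -0.  ] y axis yaw deg -13.0 x_t [-2.e-04 -0.e+00 -1.e+00]
turn [-0.0001  0.0001  0.0002]
```

View pics/c5.png

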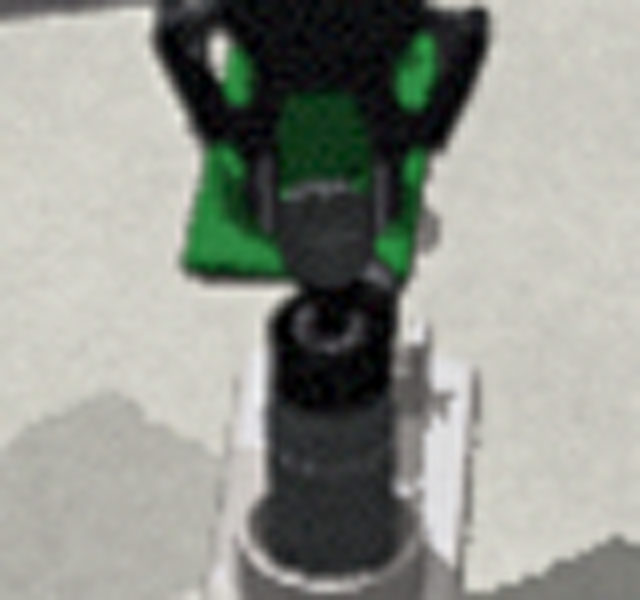

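The ring at crop (330,320) is now largely covered by the black stem, and there's still no reaction force. That's consistent with entry, so I'll continue gently.

Emit:
{"method": "play_rows", "body": {"increments": [0.05, 0, 0, 0, 0, 0, 0.1, 0, 0, 0, 0, 0, 0.15, 0, 0, 0, 0, 0, 0.2, 0, 0, 0, 0, 0, 0.25, 0, 0, 0, 0, 0, 0.3, 0, 0, 0, 0, 0, 0.3, 0, 0, 0, 0, 0]}}

```text
clock: 9.9
tool_pos: [0.5359, 0.267, 0.1948]
orientation: [-0.44, -0.553, -0.44, 0.553]
force: [-0.6, 0.4, -0.5]
grip_width: 0.45
```

Emit:
{"method": "play_rows", "body": {"increments": [0.05, 0, 0, 0, 0, 0, 0.1, 0, 0, 0, 0, 0, 0.15, 0, 0, 0, 0, 0, 0.2, 0, 0, 0, 0, 0, 0.2, 0, 0, 0, 0, 0]}}

```text
clock: 10.4
tool_pos: [0.5359, 0.2672, 0.193]
orientation: [0.44, 0.553, 0.44, -0.553]
force: [-2.5, 0.9, 4.6]
grip_width: 0.451
```

The first resistance, 4.6 N, came at TCP 0.193. That's about 10 mm below the nose level, where the grips should be. I'll press on.

Emit:
{"method": "play_rows", "body": {"increments": [0.05, 0, 0, 0, 0, 0, 0.1, 0, 0, 0, 0, 0, 0.15, 0, 0, 0, 0, 0, 0.15, 0, 0, 0, 0, 0]}}

```text
clock: 10.8
tool_pos: [0.5359, 0.2671, 0.1915]
orientation: [0.44, 0.553, 0.44, -0.553]
force: [-1.1, -0.5, 3.5]
grip_width: 0.451
```

Emit:
{"method": "play_rows", "body": {"increments": [0.1, 0, 0, 0, 0, 0, 0.2, 0, 0, 0, 0, 0, 0.3, 0, 0, 0, 0, 0, 0.3, 0, 0, 0, 0, 0]}}

```text
clock: 11.2
tool_pos: [0.5358, 0.267, 0.1883]
orientation: [-0.44, -0.553, -0.44, 0.553]
force: [-1.1, -0.2, 2.4]
grip_width: 0.45
```

Emit:
{"method": "play_rows", "body": {"increments": [0.1, 0, 0, 0, 0, 0, 0.2, 0, 0, 0, 0, 0, 0.3, 0, 0, 0, 0, 0, 0.4, 0, 0, 0, 0, 0, 0.5, 0, 0, 0, 0, 0, 0.6, 0, 0, 0, 0, 0, 0.6, 0, 0, 0, 0, 0]}}

```text
clock: 11.9
tool_pos: [0.5359, 0.267, 0.1823]
orientation: [-0.44, -0.553, -0.44, 0.553]
force: [-0.8, 0.1, 1.6]
grip_width: 0.452
```

Emit:
{"method": "play_rows", "body": {"increments": [0.05, 0, 0, 0, 0, 0, 0.1, 0, 0, 0, 0, 0, 0.15, 0, 0, 0, 0, 0, 0.15, 0, 0, 0, 0, 0]}}

```text
clock: 12.3
tool_pos: [0.5359, 0.2671, 0.1809]
orientation: [0.44, 0.553, 0.44, -0.553]
force: [-0.6, -0.4, 5.1]
grip_width: 0.451
```

Emit:
{"method": "play_rows", "body": {"increments": [0.05, 0, 0, 0, 0, 0, 0.05, 0, 0, 0, 0, 0]}}

```text
clock: 12.5
tool_pos: [0.5359, 0.267, 0.1804]
orientation: [0.44, 0.553, 0.44, -0.553]
force: [-1.0, -0.2, 4.1]
grip_width: 0.449
```

Emit:
{"method": "play_rows", "body": {"increments": [0.05, 0, 0, 0, 0, 0, 0.05, 0, 0, 0, 0, 0]}}

```text
clock: 12.7
tool_pos: [0.5359, 0.267, 0.1798]
orientation: [-0.44, -0.553, -0.44, 0.553]
force: [-1.7, -0.1, 3.4]
grip_width: 0.449
```

Emit:
{"method": "play_rows", "body": {"increments": [0.05, 0, 0, 0, 0, 0, 0.05, 0, 0, 0, 0, 0]}}

```text
clock: 12.9
tool_pos: [0.5359, 0.2671, 0.1794]
orientation: [0.44, 0.553, 0.44, -0.553]
force: [-2.0, 0.4, 5.1]
grip_width: 0.453
```

Emit:
{"method": "play_rows", "body": {"increments": [0.05, 0, 0, 0, 0, 0, 0.05, 0, 0, 0, 0, 0]}}

```text
clock: 13.1
tool_pos: [0.5359, 0.267, 0.1789]
orientation: [0.44, 0.553, 0.44, -0.553]
force: [-1.6, -0.5, 4.0]
grip_width: 0.453
```

Emit:
{"method": "play_rows", "body": {"increments": [0.05, 0, 0, 0, 0, 0, 0.05, 0, 0, 0, 0, 0]}}

```text
clock: 13.3
tool_pos: [0.5359, 0.2671, 0.1784]
orientation: [-0.44, -0.553, -0.44, 0.553]
force: [-0.5, -0.3, 4.1]
grip_width: 0.451
```

Emit:
{"method": "play_rows", "body": {"increments": [0.05, 0, 0, 0, 0, 0, 0.05, 0, 0, 0, 0, 0]}}

```text
clock: 13.5
tool_pos: [0.536, 0.2672, 0.1781]
orientation: [0.44, 0.554, 0.44, -0.553]
force: [-1.0, -0.1, 7.1]
grip_width: 0.452
```

Emit:
{"method": "play_rows", "body": {"increments": [0.03, 0, 0, 0, 0, 0, 0.03, 0, 0, 0, 0, 0]}}

```text
clock: 13.7
tool_pos: [0.5361, 0.2673, 0.178]
orientation: [0.44, 0.554, 0.44, -0.553]
force: [-1.6, 0.4, 9.4]
grip_width: 0.451
```

Emit:
{"method": "play_rows", "body": {"increments": [0.03, 0, 0, 0, 0, 0, 0.03, 0, 0, 0, 0, 0]}}

```text
clock: 13.9
tool_pos: [0.5362, 0.2673, 0.178]
orientation: [0.44, 0.554, 0.44, -0.553]
force: [-1.9, -0.8, 12.2]
grip_width: 0.451
```

The collar has stopped dead at TCP 0.178, and the force now rises without travel. I'll bring it up to 15–20 N.

Emit:
{"method": "play_rows", "body": {"increments": [0.04, 0, 0, 0, 0, 0, 0.04, 0, 0, 0, 0, 0]}}

```text
clock: 14.1
tool_pos: [0.5363, 0.2675, 0.1779]
orientation: [0.44, 0.554, 0.44, -0.553]
force: [-2.9, -0.6, 16.3]
grip_width: 0.452
```

Emit:
{"method": "play_rows", "body": {"increments": [0.03, 0, 0, 0, 0, 0, 0.03, 0, 0, 0, 0, 0, 0.03, 0, 0, 0, 0, 0]}}

```text
clock: 14.4
tool_pos: [0.5364, 0.2676, 0.1779]
orientation: [0.44, 0.554, 0.44, -0.553]
force: [-3.4, -0.4, 18.3]
grip_width: 0.448
```

Opening while still lightly pressed, since the pads swing back as they open.

Emit:
{"method": "play_rows", "body": {"increments": [0, 0, 0, 0, 0, 0, 0, 0, 0, 0, 0, 0, 0, 0, 0, 0, 0, 0, 0, 0, 0, 0, 0, 0, 0, 0, 0, 0, 0, 0, 0, 0, 0, 0, 0, 0], "jaw": 1}}

```text
clock: 15.0
tool_pos: [0.5358, 0.267, 0.1765]
orientation: [-0.44, -0.553, -0.44, 0.553]
force: [0.2, -0.2, 0.0]
grip_width: 0.996
```

Emit:
{"method": "play_rows", "body": {"increments": [-1, 0, 0, 0, 0, 0, -3, 0, 0, 0, 0, 0, -6, 0, 0, 0, 0, 0, -10, 0, 0, 0, 0, 0, -14, 0, 0, 0, 0, 0, -14, 0, 0, 0, 0, 0, -14, 0, 0, 0, 0, 0]}}

```text
clock: 15.7
tool_pos: [0.536, 0.2672, 0.3179]
orientation: [0.44, 0.554, 0.44, -0.553]
force: [0.6, -0.3, -0.8]
grip_width: 0.997
```

Run:
```python
from h import *
from rig import imaging
togo([.45,-.0,.3])
P={n:imaging.camera(n) for n in("side","top")}
for n in P:
    for z,nm in((.164,"nose"),(.206,"disc top if home")): print(n,nm,proj(P[n],[.5358,.2672,z]).round(1))
im=P["side"]["image"]; cv2.imwrite("pics/c6.png",cv2.resize(im[110:185,262:342],(640,600),interpolation=cv2.INTER_CUBIC))
```

```text
t 15.7 pos [0.536  0.2672 0.3179] F [ 0.6 -0.3 -0.8] w 0.997
shift cm [ 1.76 -2.37 27.97] y axis yaw deg -13.01 x_t [ 1.7e-03  6.0e-04 -1.0e+00]
side nose [302.6 150.3]
side disc top if home [302.4 140.6]
top nose [242.7 192.7]
top disc top if home [239.6 189.8]
```

View pics/c6.png

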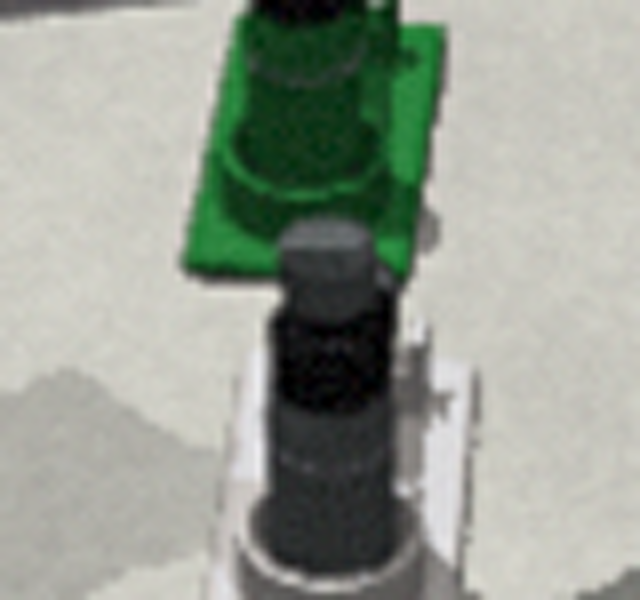

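The disc top is centred at crop (326,240), which is side px (302.7,140). The prediction for fully home is (302.4,140.6). I'll check this more finely, along with the bystanders.

Run:
```python
from h import *
from rig import imaging,spotter
p=imaging.camera("side"); g=cv2.cvtColor(p["image"],cv2.COLOR_BGR2GRAY)
print(g[134:151,295:312])
for z in (.206,.208,.211):
    a=np.linspace(0,2*np.pi,40); q=np.array([proj(p,[.5358+.021*np.cos(t),.2672+.021*np.sin(t),z]) for t in a]); print(z,"rows",q[:,1].min().round(2),q[:,1].max().round(2),"cols",q[:,0].min().round(2),q[:,0].max().round(2))
old=cv2.imread("pics/side0.png"); d=cv2.absdiff(old,p["image"]).max(2)
for l in ("ball_head","cone_head","tumbler","therapy_ball","lotion","balm_jar"):
    b=spotter.boxes_of(l,p)
    if b: print(l,(p["T"]@[*b[0]["at"],1])[:3].round(3))
cv2.imwrite("pics/c7.png",np.hstack([old[100:400,:][:, 200:],p["image"][100:400,200:]])[:,:880][:, ::1] if 0 else cv2.resize(p["image"],(800,500)))
```

```text
[[ 40  57  73  86  82  80  76  67  57  43  43  36  37  38  40  42  55]
 [ 39  39  35  43  34  41  39  40  36  37  38  33  39  43  30  43  55]
 [ 41  34  36  37  33  41  40  47  49  47  41  38  42  31  36  54  59]
 [ 39  40  38  47  61  68  73  75  76  68  66  61  42  42  44  62  59]
 [ 42  35  49  77  99 100  98  98  97 100  97  89  71  49  57  57  58]
 [ 33  46  75  95 107 100  99 100 104 106 107 103  91  67  71  73  73]
 [ 58  68  95 102 105 104 102 103  99 104 102 101  75  60  93 102  98]
 [ 92  73  63  57  58  55  62  66  66  63  64  65  65  63  86 100 101]
 [ 93  73  55  53  53  50  56  53  54  53  61  66  60  51  61  83  98]
 [ 69  65  48  53  57  55  54  54  55  51  58  51  55  44  63  60  74]
 [ 58  50  32  39  46  52  53  53  52  55  55  43  43  44  84  72  50]
 [128 110  58  36  38  43  44  38  47  42  44  46  37  43  67  75  50]
 [214 196  98  42  35  44  40  39  43  47  41  48  45  38  26  37  59]
 [215 197 101  41  41  42  45  45  45  40  52  46  44  42  20  11  67]
 [197 137  57  33  42  40  47  45  46  46  44  43  39  21  10  15  76]
 [159  75  18  13  29  36  39  43  40  45  35  27  17  13   9  15  74]
 [114  40   7  30  12  15  20  24  19  17  16   2   0   0   6  15  74]]
0.206 rows 136.66 144.62 cols 296.15 308.74
0.208 rows 136.19 144.15 cols 296.13 308.73
0.211 rows 135.48 143.44 cols 296.11 308.73
ball_head [ 0.512 -0.137  0.085]
cone_head [ 0.535 -0.06   0.069]
tumbler [0.728 0.16  0.076]
therapy_ball [0.708 0.26  0.052]
lotion [0.287 0.382 0.077]
balm_jar [ 0.62  -0.468  0.053]
```

View pics/c7.png

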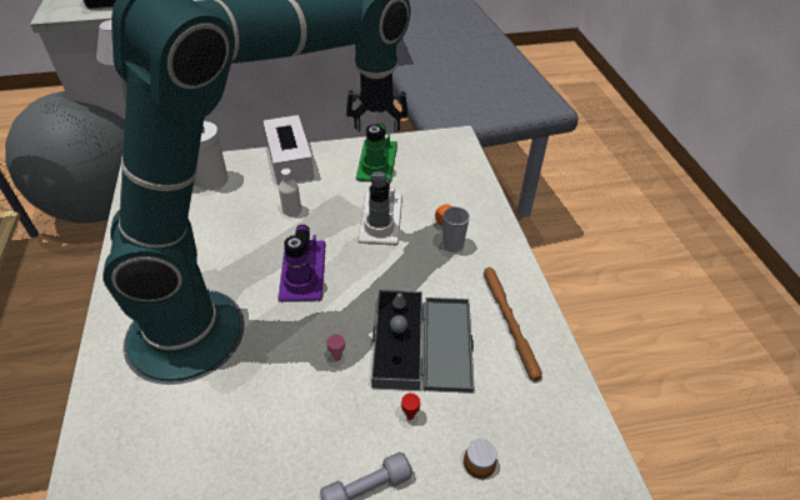

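The disc's upper rim is at about row 137, which matches z = 0.206 (fully home: 136.7; 5 mm proud: 135.5). Bystanders and the other heads haven't moved, and the gripper is clear.

```bash
python3 -c "
from rig import job
print(job.hand_in())"
```

```text
the job is handed in; nothing more can be done
None
```

I took the grey flat head out of the case, fitted it to the massager in the white dock, released it and handed the job in at about 16 s of the 72 s allowed. No verdict was reported.

- **Insertion:** The stem entered the hole on the first try without touching the rim. It met the grips about 10 mm down at roughly 5 N. The collar then stopped dead with the TCP at z = 0.178, which puts the shoulder at about 0.164, the height of the nose face. I pressed to about 18 N before opening the gripper.
- **After release:** The disc's upper rim in the side view sits at about row 137. Fully home predicts 136.7 and 5 mm too high predicts 135.5. One pixel is about 4 mm of height, so the picture alone cannot confirm the 2 mm limit; that rests on the dead stop and the force.
- **Surroundings:** The gripper was about 14 cm up and clear, with no force on it. The ball head, cone head, tumbler, therapy ball, lotion and balm jar measured within about 5 mm of where they started. I checked the dumbbell and massage stick only by eye in the last picture, and they look unmoved.

No check failed or disagreed.

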